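# Show the small gear to the inspection camera

## Robot

A 7-joint arm with a two-finger parallel gripper is mounted at the origin on a cart in front of the work surface, level with it; the furniture and walls round the work are solid. World frame = base frame: x ahead of the robot, y to its left, z up, the work surface at z = 0. Lengths are in m, angles in rad, forces in N, time in s.
With the tool pointing down it reaches from about 0.425 to 0.925 m from the base axis. Payload 6.8 kg.
Tool frame: the origin (TCP) lies on the centre line of the jaws, within the pads' length; the fingertips stand 14 mm ahead of it and the grasp point (between the pads) lies 5 mm behind it; z points along the fingers, y is the line along which they close (so a half turn about z gives the same grasp; the last joint's range is limited). The gripper opens to 85 mm and grips with 20 to 120 N. Pads are 22 mm wide; open, the fingers measure 114 mm over their backs; the gripper's body (76 mm by 85 mm) begins 54 mm behind the grasp point. The pads swing forward as they close: fully open they stand 13 mm farther back than shut.
Start: joints at [1.072, 0.477, 0.022, 1.555, -0.011, 1.109, -0.083], TCP at [0.257, -0.624, 0.245] pointing down, gripper open.
Joint ranges: [-2.96, 2.96], [-0.34, 2.1], [-1.41, 1.46], [0.24, 2.44], [-1.37, 4.51], [0.17, 1.92], [-2.96, 2.96]. Speed limits (rad/s): [2.39, 2.39, 3.14, 3.14, 3.14, 3.14, 3.14].

## Interface

Orientations are given as a unit quaternion [w, x, y, z].
In Python, from station import bot gives the robot as it stands. The module is installed in compiled form; this text tells all that it offers.
- The arm moves only by the tool drive_tool, never from a script. Its argument "commands" is a list of rows, each an object with "hand": the opening, from 0 (shut) to 1 (fully open); "translation": the shift along the world's x, y, z in mm, a list of three; "angular": the turn, a rotation vector about the world's x, y, z in rad, a list of three. In form: [{"hand": hand, "translation": [tx, ty, tz], "angular": [ax, ay, az]}, ...]. A call has 1 to 12 rows; each row is the pose to reach, as a shift and turn from the pose commanded when the call began; what a row does not reach only later rows make up. A row lasts 1/8 s, in which the tool goes at most 62.5 mm and 10.7 degrees, less where a joint would pass 70% of its speed; a pose out of reach is approached as far as the arm can. A call with a gripper value outside its range is refused whole. The fingers move at their own pace and stop on an object; "force" is the grip in N (left out, the last holds). Time passes only in rows, so rows that repeat a pose let the fingers close. It gives the time, the measured TCP pose, the force, the opening and the grip force at its end, in the units of the state.
- bot.get_obs(): the state, without advancing time (a new reading comes with each control period).
- bot.read_camera(name): name is "side" or "top"; returns the picture (384x512x3 uint8, red, green, blue); there is no depth.
- bot.camera_model(name): a dict with "fx", "fy", "cx", "cy" (pixels), "view" (4x4, takes a point from world to camera coordinates). Camera axes: x right, y up, looking along -z (the intrinsics and any distortion apply to the point x, -y, -z); pixel columns grow to the right and rows downward; lengths in m; the calibration is good to about 2 mm. A picture is of the moment at which its call begins. camera_model takes no time and is no camera call.
- bot.hand_in(): hands the job in; it is judged then, once.
Trained networks look in the newest picture that a camera, given by its name, has taken for a name from the list of things; names that differ only in an ending like _2 or _b are one class to them, and where a whole thing is asked for, a point or a joint stands for the part that bears it (a point fixed in the world has none). Each returns a list of dicts, best first, with "score" (0 to 1); they miss things now and then, are a little off and sometimes report something else, mostly with a low value. They report only what shows in the picture. A call takes as long as a camera call. They do not tell look-alikes from the thing itself.
- bot.find_in(camera, query): "position" ([column, row] in pixels, amid what is visible of it).
- bot.outline_of(camera, query): "pixels" (384x512 bool, what is visible of it) and "position" ([column, row] in pixels, amid what is visible of it).
The state is a dict: "t": time; "q": joint angles; "joint_vel": joint speeds; "joint_torque": joint torques, N m; "eef_pos": TCP position; "tool_rot": TCP orientation; "contact_force": force on the tool from outside, world axes, zero at the start; "torque": the same for the moment, N m; "gripper_width": opening from 0.0 (shut) to 1.0 (fully open); "grasp_force": force on a finger pad.
Only numpy, scipy, OpenCV 4.12 (cv2) and the standard library are available. Lean on these libraries where they do the work, as an engineer would, in place of code of your own. Each camera call takes 0.05 s, during which the arm holds its last target. There are 200 camera calls.

## Task

Pluck the smaller of the two gears out of its pocket in the parts tray and hold it up to the inspection camera: its flat underside facing the lens squarely, centred on the viewing axis, 7 cm in front of the glass. Finish holding it still there in the gripper, without touching the camera and without shifting the other parts in the tray.

Things in the scene. Friction and masses are not known exactly. Their poses are not given: they have to be found in the camera images.
- tray: grey metal parts tray fixed on the bench, 165 x 245 x 14 mm (x, y, z), with six round pockets 60 mm across and 4 mm deep (floors 10 mm above the bench) at x = -40, +40 mm and y = -80, 0, +80 mm in its frame; each holds one part, which part lies in which pocket varies. Origin: centre of the underside, z up.
- small_gear: the smaller of the two steel gears in the tray, lying flat in a pocket with its hub up: toothed rim 38 mm across and 11 mm high, of which the upper 7 mm stand above the tray's top; on it a round hub 19 mm across, 7 mm high (total height 18 mm); 40 to 85 g. It may lie off the middle of its pocket. Its origin is the centre of its underside, its z axis points out of its top (up in the tray).
- large_gear: the larger gear, same style, rim 52 mm across and 10 mm high, 16 mm high with its hub; it stays in its pocket. Its origin is the centre of its underside, its z axis points out of its top (up in the tray).
- large_bearing: ball bearing, 35 mm across, 11 mm high; it stays in its pocket. Its origin is the centre of its underside, its z axis points out of its top (up in the tray).
- small_bearing: ball bearing, 24 mm across, 8 mm high; it stays in its pocket. Its origin is the centre of its underside, its z axis points out of its top (up in the tray).
- brush_a: carbon brush with a spring tail, 10 x 29 x 10 mm; it stays in its pocket. Its origin is the centre of its underside, its z axis points out of its top (up in the tray).
- brush_b: a second, like carbon brush; it stays in its pocket. Its origin is the centre of its underside, its z axis points out of its top (up in the tray).
- camera_stand: fixed inspection camera: round foot 124 mm across, 12 mm high; an 18 mm column, 160 mm high, 50 mm behind its centre (+x of its frame); on it a carriage with a fork in which tilts the grey camera head (36 x 44 mm, 85 mm long) with a ring light 58 mm across round the lens. Origin: centre of the foot on the bench, z up; the head leans to -x, roughly towards the robot.
- camera_height (a joint): height of the carriage, m (0 to 0.06): the head's tilting axis is 75 mm above the bench plus this value. Clamped; leave it.
- camera_tilt (a joint): lean of the head, rad (0.2 to 0.6): 0 looks straight up, positive leans the lens over to the stand's -x side. Clamped; leave it.
- lens (a point): centre of the lens's front glass, flush with the front of the ring light, 63 mm from the tilting axis; its z axis is the viewing direction, out of the glass (up and leaning).
- focus (a point): the point on the viewing axis 70 mm in front of the glass, where the centre of the gear's underside belongs; axes as at the lens (z = viewing direction, away from the camera).
- gear_hub (a point): centre of the top of the small gear's hub, 18 mm above the centre of its underside; axes as the gear's.
Not all that is in view belongs to the job. What is shaped like the small_gear but black is not meant.

How it is judged:
By the outcome, as a careful person would: the job done as asked, in the order asked, and still so for the second after the job is handed in, while the arm keeps its last pose, push and grip.
It also fails if it takes over 40 s, if anything falls off the work surface, if the arm or the gripper's body presses on something with over 40 N, if the wrist force passes 120 N, or if a joint passes its speed limit or range.

## Working session

There is one attempt and no reset: what is moved stays moved. The work goes in short steps, Python scripts to look and compute and a tool call to move; the robot and the scene stay as the last step left them, time stands still between calls to the robot, and variables do not carry over. Pictures are saved under pics/ and viewed, at most 10 in all, crops included, and the job is handed in when it is done.

Besides the shell and the picture viewer there is one more tool, called after "Call:" as name(argument=value, ...), one argument or row to a line, values as JSON. drive_tool: Moves the arm, as the interface text tells. Its arguments: {"type":"object","properties":{"commands":{"type":"array","items":{"type":"object","properties":{"hand":{"type":"number"},"translation":{"type":"array","items":{"type":"number"}},"angular":{"type":"array","items":{"type":"number"}}}}},"force":{"type":"number"}},"required":["commands"]}

```bash
mkdir -p pics; python3 - <<'E'
from station import bot
import cv2,numpy as np
o=bot.get_obs();print(o['t'],o['eef_pos'],o['tool_rot'],o['gripper_width'])
ims=[]
for c in('top','side'):
    im=bot.read_camera(c);cv2.imwrite(f'pics/{c}0.png',im[:,:,::-1])
    m=bot.camera_model(c);print(c,{k:(np.round(v,4).tolist()) for k,v in m.items()})
    for q in('small_gear','large_gear','tray','camera_stand','lens','large_bearing','brush_a'):
        print(q,[(np.round(d['position']),round(d['score'],2)) for d in bot.find_in(c,q)])
E
```

```text
0.0 [ 0.25690599 -0.62358946  0.24433119] [-8.84638754e-04  9.80968395e-01  1.94165303e-01 -2.46573304e-04] 0.9971960424905131
top {'fx': 429.7763, 'fy': 429.7763, 'cx': 253.5203, 'cy': 190.3876, 'view': [[-0.029, -0.9995, 0.014, 0.0916], [0.9862, -0.0263, 0.1636, -0.5177], [-0.1631, 0.0185, 0.9864, -1.2774], [0.0, 0.0, 0.0, 1.0]]}
small_gear [(array([253., 252.]), 0.67), (array([221., 203.]), 0.42)]
large_gear [(array([197., 177.]), 0.58)]
tray [(array([219., 193.]), 0.67)]
camera_stand [(array([326., 144.]), 0.62)]
lens [(array([326., 143.]), 0.53)]
large_bearing [(array([248., 180.]), 0.38)]
brush_a []
side {'fx': 424.0612, 'fy': 424.0612, 'cx': 258.8473, 'cy': 191.0429, 'view': [[-0.8261, -0.5634, -0.0123, 0.4812], [0.4686, -0.6988, 0.5404, -0.2481], [-0.3131, 0.4407, 0.8413, -0.9699], [0.0, 0.0, 0.0, 1.0]]}
small_gear [(array([264., 314.]), 0.79), (array([254., 252.]), 0.6), (array([292., 266.]), 0.54), (array([327., 255.]), 0.44)]
large_gear [(array([202., 252.]), 0.87)]
tray [(array([238., 240.]), 0.84)]
camera_stand [(array([262., 124.]), 0.91)]
lens [(array([269., 100.]), 0.93)]
large_bearing []
brush_a [(array([225., 270.]), 0.57)]
```

```bash
python3 - <<'E'
import cv2,numpy as np
a=cv2.imread('pics/top0.png');b=cv2.imread('pics/side0.png')
cv2.imwrite('pics/topc.png',cv2.resize(a[80:290,130:410],None,fx=2.8,fy=2.8,interpolation=3))
cv2.imwrite('pics/sidec.png',cv2.resize(b[40:360,100:440],None,fx=1.85,fy=1.85,interpolation=3))
E
```

```text
(no output)
```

View pics/topc.png

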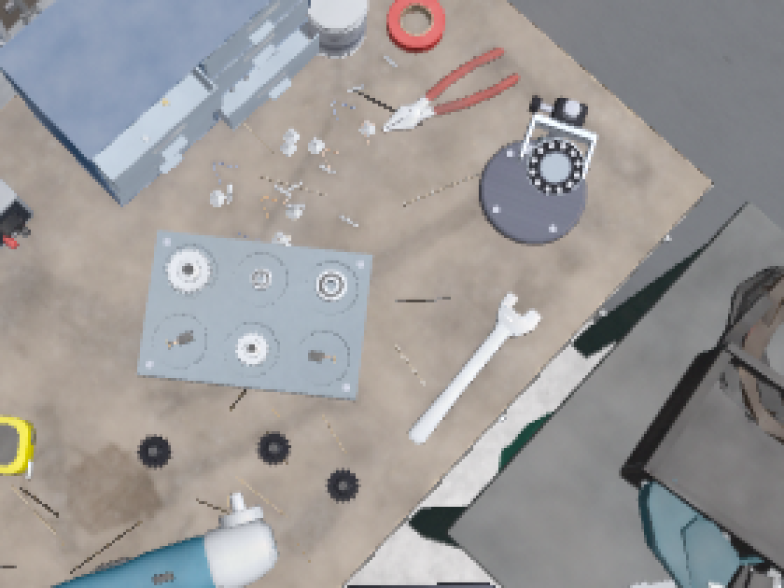

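View pics/sidec.png

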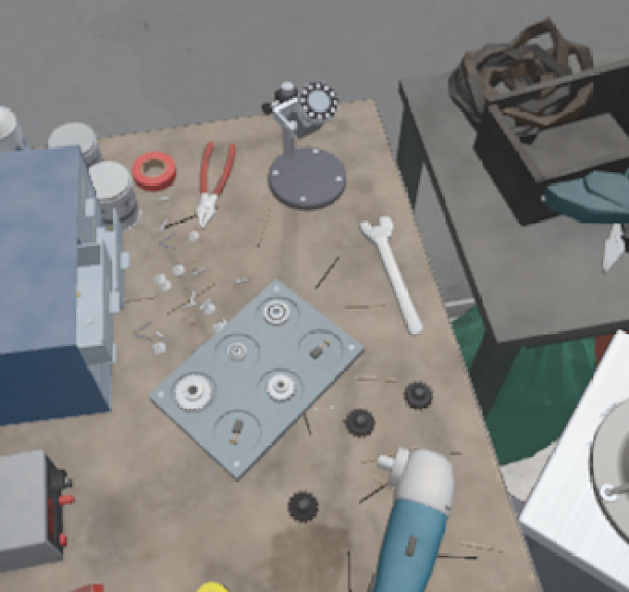

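```bash
cat > h.py <<'E'
import numpy as np,cv2
from station import bot
M={c:bot.camera_model(c) for c in('top','side')}
def proj(c,P):
    m=M[c];P=np.atleast_2d(P);q=P@m['view'][:3,:3].T+m['view'][:3,3]
    return np.c_[m['cx']+m['fx']*q[:,0]/-q[:,2],m['cy']+m['fy']*q[:,1]/q[:,2]]
def ray(c,uv):
    m=M[c];R=np.array(m['view'])[:3,:3];t=np.array(m['view'])[:3,3]
    d=R.T@np.array([(uv[0]-m['cx'])/m['fx'],-(uv[1]-m['cy'])/m['fy'],-1]);return -R.T@t,d
def onz(c,uv,z):
    o,d=ray(c,uv);return o+d*(z-o[2])/d[2]
E
python3 - <<'E'
from h import *
out={}
for c in M:
    im=bot.read_camera(c)
    for q in('small_gear','camera_stand','lens','tray','large_gear','camera_tilt'):
        for i,d in enumerate(bot.outline_of(c,q)):
            ys,xs=np.nonzero(d['pixels']);print(c,q,i,round(d['score'],2),np.round(d['position'],1),len(xs),xs.min(),xs.max(),ys.min(),ys.max())
            out[f'{c}-{q}-{i}']=d['pixels']
np.savez('masks.npz',**out)
print('gear',onz('top',(220,204),.025),onz('side',(252,249),.025))
a=[]
for c,(u,v),(g,h) in(('top',(327,146),(220,204)),('side',(267,110),(252,249))):
    im=cv2.imread(f'pics/{c}0.png')
    r=[cv2.resize(im[y-s:y+s,x-s:x+s],(390,390),interpolation=cv2.INTER_CUBIC) for x,y,s in((u,v,30),(g,h,20))]
    a.append(np.hstack(r))
cv2.imwrite('pics/close.png',cv2.resize(np.vstack(a),(600,600)))
E
```

```text
top small_gear 0 0.65 [219.1 202.9] 75 215 224 200 208
top small_gear 1 0.49 [225.4 238.8] 101 222 232 235 245
top camera_stand 0 0.88 [325.4 143.8] 1505 301 342 114 167
top camera_stand 1 0.15 [222.3 182.1] 43 220 226 176 183
top lens 0 0.64 [329.2 139.1] 361 318 338 129 149
top tray 0 0.8 [220.6 193.5] 3700 179 263 162 222
top large_gear 0 0.46 [196.7 175.2] 190 190 204 169 184
top camera_tilt 0 0.85 [327.5 139.2] 329 318 338 129 148
side small_gear 0 0.77 [252.6 251.4] 164 244 257 243 257
side small_gear 1 0.65 [290.2 267. ] 220 286 302 261 276
side small_gear 2 0.56 [327.2 254.3] 178 318 333 246 261
side small_gear 3 0.49 [262.  314.5] 203 255 270 307 322
side camera_stand 0 0.96 [266.  126.3] 2107 241 286 84 153
side lens 0 0.68 [268.  101.1] 585 253 282 85 115
side tray 0 0.98 [239.5 240.9] 5740 180 296 191 299
side tray 1 0.64 [265.4  97.5] 815 241 282 85 115
side tray 2 0.58 [227.8 268.8] 22 226 229 268 274
side large_gear 0 0.74 [204.4 250.9] 299 194 213 244 262
side large_gear 1 0.4 [271.7 232.4] 40 267 273 228 234
side camera_tilt 0 0.67 [268.1  99.6] 628 253 282 83 115
gear [0.48304494 0.18166349 0.025     ] [0.47708756 0.18316091 0.025     ]
```

View pics/close.png

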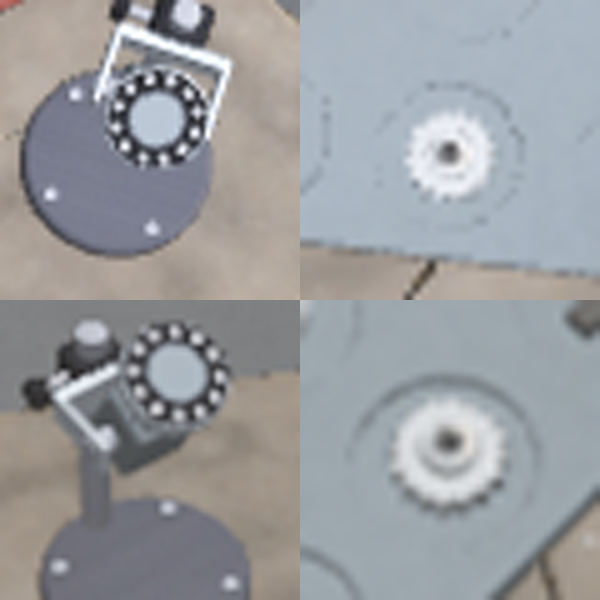

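```bash
cat > seg.py <<'E'
from h import *
S=6
def up(c,x,y,s,f='0'):
    im=cv2.imread(f'pics/{c}{f}.png')[y-s:y+s,x-s:x+s]
    return cv2.resize(im,None,fx=S,fy=S,interpolation=cv2.INTER_CUBIC).astype(int)
def topx(p,x,y,s): return (np.array(p,float)+.5)/S-.5+np.array([x-s,y-s])
def contour(mask,x,y,s):
    cs,_=cv2.findContours(mask.astype(np.uint8),cv2.RETR_EXTERNAL,cv2.CHAIN_APPROX_NONE)
    return topx(max(cs,key=cv2.contourArea)[:,0],x,y,s)
E
python3 - <<'E'
from seg import *
pan=[]
for c,(u,v),(g,h),gl in(('top',(327,146),(220,204),(328,139)),('side',(267,124),(252,249),(272,94))):
    I=up(c,u,v,40);G=I.mean(2)
    for n,(px,py) in {'foot':(310,160) if c=='top' else (262,135),'glass':gl,'bench':(290,140)}.items():
        print(c,n,I[int((py-v+40.5)*S),int((px-u+40.5)*S)])
    J=up(c,g,h,20);print('gear max',J.max(axis=(0,1)),'tray',J[10,120])
    hsv=cv2.cvtColor(np.clip(I,0,255).astype(np.uint8),cv2.COLOR_BGR2HSV)
    m=(I[...,0]-I[...,2]>4)&(G<130)&(G>60)
    d=(G<75)
    mm=np.dstack([m*255,d*255,(G>140)*255]).astype(np.uint8)
    K=J.mean(2);gm=np.repeat(((K>200)*255).astype(np.uint8)[...,None],3,2)
    pan.append(np.hstack([cv2.resize(mm,(390,390)),cv2.resize(gm,(390,390))]))
cv2.imwrite('pics/seg.png',cv2.resize(np.vstack(pan),(600,600)))
E
```

```text
top foot [142 125 122]
top glass [214 200 188]
top bench [152 164 175]
gear max [250 246 247] tray [195 183 172]
side foot [124 114 114]
side glass [193 184 173]
side bench [125 137 147]
gear max [234 232 229] tray [174 166 155]
```

View pics/seg.png

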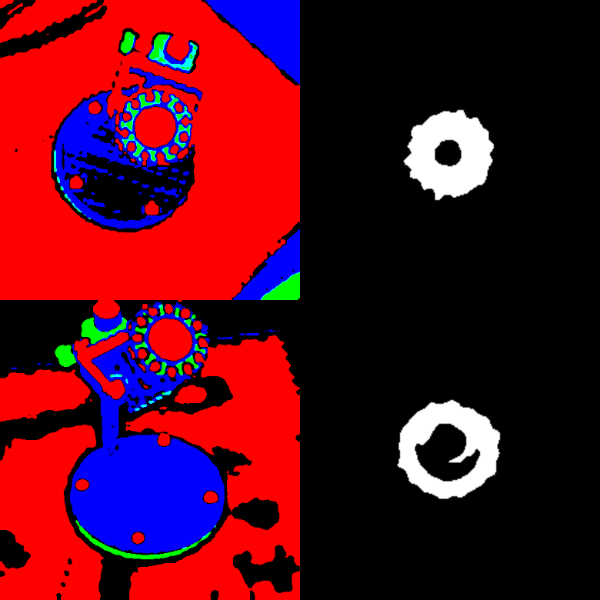

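```bash
cat > fit.py <<'E'
from seg import *
from scipy.optimize import least_squares
from scipy.spatial.transform import Rotation as Ro
from scipy import ndimage as nd
obs={}
for c,(u,v),(g,h),gl in(('top',(327,146),(220,204),(328,139)),('side',(267,124),(252,249),(272,94))):
    I=up(c,u,v,40);G=I.mean(2);Y,X=np.mgrid[:G.shape[0],:G.shape[1]]
    dist=np.hypot(X-(gl[0]-u+40.5)*S,Y-(gl[1]-v+40.5)*S)/S
    lab,_=nd.label((G>140)&(dist<9));k=lab[int((gl[1]-v+40.5)*S),int((gl[0]-u+40.5)*S)]
    obs[c,'glass']=contour(lab==k,u,v,40)
    d=((G<75)&(dist<13)).astype(np.uint8);hp=cv2.convexHull(np.argwhere(d)[:,::-1].astype(np.int32))
    rm=cv2.fillConvexPoly(np.zeros(G.shape,np.uint8),hp,1)
    if c=='side':   # foot
        f=(I[...,0]-I[...,2]>-4)&(Y>(130-v+40)*S)
    else: f=(I[...,0]-I[...,2]>-2)&(Y>(125-v+40)*S)&(Y<(172-v+40)*S)&(X<(350-u+40)*S)
    lab,_=nd.label(nd.binary_opening(f,iterations=4));k=lab[int(((158 if c=='top' else 135)-v+40.5)*S),int(((315 if c=='top' else 262)-u+40.5)*S)]
    obs[c,'foot']=contour(nd.binary_fill_holes(lab==k),u,v,40)
    obs[c,'ring']=contour(rm,u,v,40)
    K=up(c,g,h,20).mean(2)
    cc=contour(nd.binary_fill_holes(K>(210 if c=='top' else 195)),g,h,20)
    obs[c,'gear']=cc
t=np.linspace(0,2*np.pi,60,endpoint=False);C=np.c_[np.cos(t),np.sin(t),0*t]
def stand(p):
    x,y,yaw,h,ti=p[:5];Rz=Ro.from_euler('z',yaw);R=Rz*Ro.from_euler('y',-ti)
    piv=np.array([x,y,.075+h]);return Rz,R,piv,piv+R.apply([0,0,.063])
def models(p):
    Rz,R,piv,L=stand(p);f=np.r_[p[0],p[1],0]
    foot=np.r_[C*.062+f,C*.062+f+[0,0,.012]]
    return {'foot':foot,'ring':L+R.apply(C*.029),'glass':L+R.apply(C*p[7]),'gear':C*p[8]+[p[5],p[6],.021]}
def hull(c,P,p):
    off=p[9:11] if c=='top' else p[11:13]
    return cv2.convexHull((proj(c,P)+off).astype(np.float32))
colb={'top':None,'side':(256,122)}
def res(p):
    r=[]; m=models(p)
    for (c,n),pts in obs.items():
        H=hull(c,m[n],p);d=np.array([cv2.pointPolygonTest(H,(float(a),float(b)),True) for a,b in pts[::8]])
        r.append(d/np.sqrt(len(d))*5)
    Rz,R,piv,L=stand(p)
    # side: column axis base, at foot top
    r.append((proj('side',p_base(p))[0]+p[11:13]-[255.6,124.8])[:1]*2)
    r.append(p[9:13]*1.0)
    return np.concatenate(r)
def p_base(p): return np.array([p[0],p[1],.020])+stand(p)[0].apply([.05,0,0])
if __name__=='__main__':
    f=onz('side',(264,138),.012);print(f)
    for y0 in(0,-.5,.5):
        p0=np.r_[f[0],f[1],y0,.03,.4,.48,.183,.018,.018,0,0,0,0]
        s=least_squares(res,p0,loss='soft_l1',f_scale=.5,x_scale=np.r_[.01,.01,.2,.01,.1,.01,.01,.005,.005,1,1,1,1],diff_step=1e-4)
        print(round(s.cost,3),np.round(s.x,4))
    p=s.x;np.save('p.npy',p);m=models(p)
    for (c,n),pts in obs.items():
        d=np.array([cv2.pointPolygonTest(hull(c,m[n],p),(float(a),float(b)),True) for a,b in pts]);print(c,n,len(d),'mean',d.mean().round(2),'rms',d.std().round(2))
    Rz,R,piv,L=stand(p);print('lens',L,'axis',R.apply([0,0,1]),'focus',L+R.apply([0,0,.07]))
    J=np.linalg.inv(s.jac.T@s.jac)
    print('sd',np.round(np.sqrt(np.diag(J)),4))
    pan=[]
    for c,(u,v),(g,h) in(('top',(327,146),(220,204)),('side',(267,124),(252,249))):
        row=[]
        for x,y,s_,ns in((u,v,40,('foot','ring','glass')),(g,h,20,('gear',))):
            im=np.clip(up(c,x,y,s_),0,255).astype(np.uint8);k=480//(2*s_)/S
            for n in ns:
                for P,col in((hull(c,m[n],p)[:,0],(0,0,255)),):
                    q=((P-[x-s_,y-s_]+.5)*S).astype(np.int32);cv2.polylines(im,[q],True,col,1)
            row.append(cv2.resize(im,(300,300)))
        pan.append(np.hstack(row))
    cv2.imwrite('pics/fit.png',np.vstack(pan))
E
python3 fit.py
```

```text
[ 0.65128967 -0.12743169  0.012     ]
127.338 [ 0.6612 -0.1419 -0.3672  0.059   0.4724  0.4835  0.1832  0.0148  0.0167
 -0.     -0.0581  1.4682  0.0994]
127.391 [ 0.6611 -0.1418 -0.3625  0.0581  0.4647  0.4834  0.1834  0.0148  0.0167
 -0.     -0.056   1.4824 -0.0184]
127.341 [ 0.6617 -0.1419 -0.3664  0.059   0.4734  0.4838  0.1833  0.0148  0.0167
  0.      0.0678  1.6006  0.1622]
top glass 185 mean -0.05 rms 0.27
top foot 832 mean -1.51 rms 3.06
top ring 339 mean 0.87 rms 0.54
top gear 200 mean -0.02 rms 0.21
side glass 191 mean 0.03 rms 0.18
side foot 629 mean 3.4 rms 4.35
side ring 346 mean 1.13 rms 0.77
side gear 234 mean 0.03 rms 0.2
lens [ 0.63483926 -0.13164191  0.19006538] axis [-0.42565033  0.16335779  0.89002024] focus [ 0.60504374 -0.12020687  0.25236679]
sd [1.100e-03 8.000e-04 2.690e-02 2.900e-03 2.940e-02 1.000e-03 8.000e-04
 4.000e-04 4.000e-04 1.000e+00 2.249e-01 3.259e-01 3.107e-01]
```

View pics/fit.png

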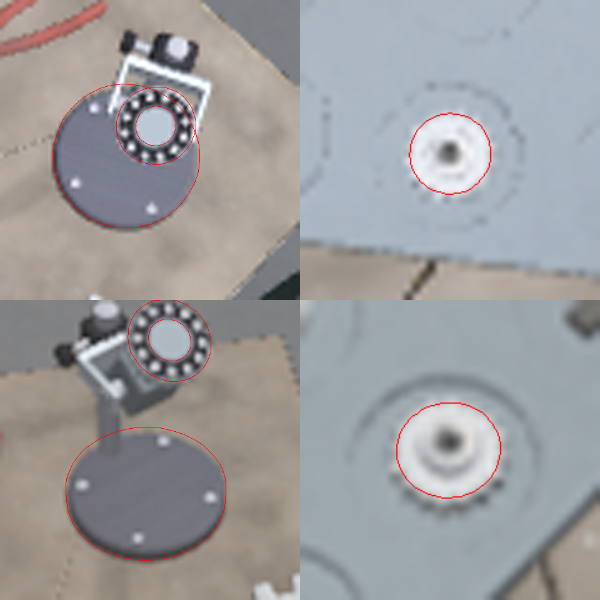

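```bash
cat > fit2.py <<'E'
import fit
from fit import *
for k in(('top','ring'),('side','ring')): obs.pop(k)
full=dict(obs)
p=np.load('p.npy')
for it,tol in enumerate((3,1.5,1.,1.,1.)):
    m=models(p)
    for c in('top','side'):
        pts=full[c,'foot'];d=np.array([cv2.pointPolygonTest(hull(c,m['foot'],p),(float(a),float(b)),True) for a,b in pts])
        obs[c,'foot']=pts[abs(d)<tol]
    s=least_squares(res,p,x_scale=np.r_[.01,.01,.2,.01,.1,.01,.01,.005,.005,1,1,1,1],diff_step=1e-4);p=s.x
    print(round(s.cost,3),np.round(p,4),len(obs['top','foot']),len(obs['side','foot']))
np.save('p.npy',p);m=models(p)
for (c,n),pts in obs.items():
    d=np.array([cv2.pointPolygonTest(hull(c,m[n],p),(float(a),float(b)),True) for a,b in pts]);print(c,n,len(d),'mean',d.mean().round(2),'rms',d.std().round(2))
Rz,R,piv,L=stand(p);print('lens',L,'axis',R.apply([0,0,1]),'focus',L+R.apply([0,0,.07]))
print('sd',np.round(np.sqrt(np.diag(np.linalg.inv(s.jac.T@s.jac))),4))
pan=[]
for c,(u,v) in(('top',(327,146)),('side',(267,124))):
    im=np.clip(up(c,u,v,40),0,255).astype(np.uint8)
    col=np.array([p[0],p[1],0])+Rz.apply([[.05,0,.012],[.05,0,.16]])
    ax=np.array([piv,L,L+R.apply([0,0,.07])])
    toq=lambda P:((P-[u-40,v-40]+.5)*S).astype(np.int32)
    off=p[9:11] if c=='top' else p[11:13]
    for n in('foot','ring','glass'):cv2.polylines(im,[toq(hull(c,m[n],p)[:,0])],True,(0,0,255),1)
    for P,k in((col,(0,255,0)),(ax,(255,0,255))):cv2.polylines(im,[toq(proj(c,P)+off)],False,k,1)
    pan.append(im)
cv2.imwrite('pics/fit2.png',cv2.resize(np.hstack(pan),(800,400)))
E
python3 fit2.py
```

```text
19.814 [ 0.6603 -0.1421 -0.3763  0.0592  0.483   0.4826  0.1836  0.0148  0.0167
  0.     -0.245   1.2667 -0.3083] 641 419
9.296 [ 0.6586 -0.1416 -0.3691  0.0576  0.4604  0.4817  0.1838  0.0148  0.0167
 -0.     -0.5015  0.9934 -0.6641] 591 398
6.716 [ 0.6587 -0.1415 -0.3667  0.0576  0.4603  0.4817  0.1839  0.0148  0.0167
  0.     -0.4786  1.0209 -0.6683] 538 378
6.498 [ 0.6586 -0.1415 -0.3673  0.0576  0.4601  0.4816  0.1839  0.0148  0.0167
  0.     -0.5211  0.9587 -0.7085] 536 375
6.588 [ 0.6587 -0.1415 -0.3667  0.0575  0.461   0.4816  0.1839  0.0148  0.0167
 -0.     -0.5055  0.9954 -0.7095] 538 374
top glass 185 mean -0.03 rms 0.12
top foot 538 mean 0.24 rms 0.37
top gear 200 mean -0.01 rms 0.22
side glass 191 mean 0.04 rms 0.09
side foot 374 mean 0.25 rms 0.27
side gear 234 mean 0.04 rms 0.22
lens [ 0.63252933 -0.13147238  0.18895441] axis [-0.41524654  0.15950679  0.89561593] focus [ 0.60346207 -0.1203069   0.25164752]
sd [2.000e-03 7.000e-04 2.610e-02 2.600e-03 2.570e-02 1.700e-03 7.000e-04
 4.000e-04 4.000e-04 1.000e+00 5.635e-01 5.324e-01 4.127e-01]
```

View pics/fit2.png

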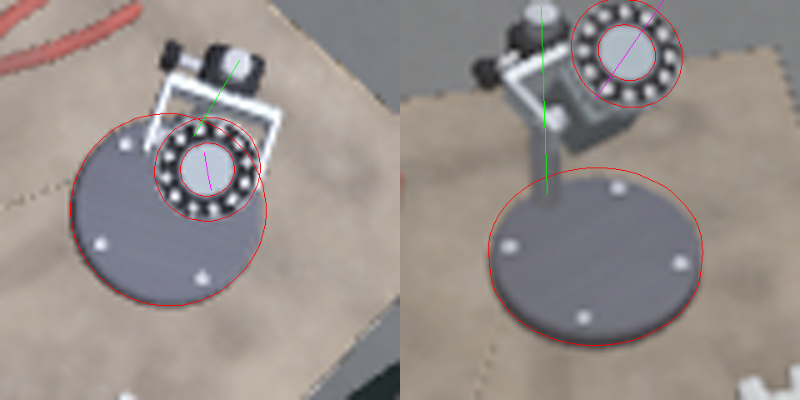

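```bash
cat > fit3.py <<'E'
from fit import *
def blob(c,u,v,r=3):
    im=cv2.imread(f'pics/{c}0.png').mean(2);Y,X=np.mgrid[:384,:512]
    w=np.clip(im-np.median(im[int(v)-4:int(v)+5,int(u)-4:int(u)+5])-8,0,None)*(np.hypot(X-u,Y-v)<r)
    return np.array([(w*X).sum(),(w*Y).sum()])/w.sum()
o={'top':np.array([287,106])-.4,'side':np.array([227-80,84])-.4}
sc={'top':[(125,144),(100,244),(202,278)],'side':[(618,188),(509,246),(584,317),(680,263)]}
B={c:np.array([blob(c,*(np.array(q)/5+o[c])) for q in v]) for c,v in sc.items()}
print({c:b.round(1).tolist() for c,b in B.items()})
ctr={c:np.mean([onz(c,B[c][0],.0135),onz(c,B[c][2],.0135)],0) for c in B};print('screw centres',ctr)
for c in B: print(c,[onz(c,b,.0135).round(4).tolist() for b in B[c]])
bar=[onz('top',np.array(q)/5+o['top'],.15) for q in((172,78),(282,115))];d=bar[0]-bar[1];print('bar yaw',np.arctan2(-d[0],d[1]),np.linalg.norm(d))
E_={}
for c in('top','side'):
    (cx,cy),ax,an=cv2.fitEllipse(obs[c,'glass'].astype(np.float32).reshape(-1,1,2));E_[c]=np.array([cx,cy]);print(c,'glass',cx,cy,ax,an)
    im=cv2.imread(f'pics/{c}0.png')
# params: x,y,yaw,h,tilt, screw radius, screw angle(4), offs
def r3(p,full=False):
    x,y,yaw,h,ti,sr,sa=p[:7];off={'top':p[7:9],'side':p[9:11]}
    Rz,R,piv,L=stand(p);r=[]
    A=sa+np.arange(4)*np.pi/2;P=np.c_[x+sr*np.cos(A),y+sr*np.sin(A),0*A+.0135]
    r.append((proj('top',P[:3])+off['top']-B['top'])/.3);r.append((proj('side',P)+off['side']-B['side'])/.3)
    for c in E_: r.append((proj(c,L)+off[c]-E_[c])/.2)
    r.append((proj('side',p_base(p))[0]+off['side']-[255.8,124])[:1]/.5)
    g=np.array([p[11],p[12],.021])
    for c in E_:
        (a,b),_,_=cv2.fitEllipse(obs[c,'gear'].astype(np.float32).reshape(-1,1,2));r.append((proj(c,g)+off[c]-[a,b])/.2)
    r.append(p[7:11]/.7);r.append([(yaw+.33)/.05])
    for c in('top','side'):
        f=np.array([x,y,0]);H=cv2.convexHull((proj(c,np.r_[C*.062+f,C*.062+f+[0,0,.012]])+off[c]).astype(np.float32))
        pts=obs[c,'foot'];d=np.array([cv2.pointPolygonTest(H,(float(a),float(b)),True) for a,b in pts[::6]])
        d=np.clip(d,-1.5,1.5); r.append(d/np.sqrt(len(d))*2)
    if full: 
        for q in r: print(np.round(np.ravel(q),1).tolist()[:10])
    return np.concatenate([np.ravel(q) for q in r])
if __name__=='__main__':
    p0=np.r_[.655,-.14,-.33,.05,.45,.046,np.deg2rad(32),0,0,0,0,.482,.184]
    for loss in('linear','soft_l1'):
        s=least_squares(r3,p0,loss=loss,x_scale=np.r_[.01,.01,.2,.01,.1,.01,.1,1,1,1,1,.01,.01],diff_step=1e-4)
        p=s.x;print(loss,s.cost,np.round(p,4))
    r3(p,True);Rz,R,piv,L=stand(p);print('lens',L,'axis',R.apply([0,0,1]),'focus',L+R.apply([0,0,.07]))
    np.save('p3.npy',p)
E
python3 fit3.py
```

```text
{'top': [[311.7, 134.3], [306.7, 154.3], [327.0, 161.2]], 'side': [[270.2, 120.8], [248.4, 132.8], [263.3, 147.0], [282.7, 136.1]]}
screw centres {'top': array([ 0.65741496, -0.13753702,  0.0135    ]), 'side': array([ 0.65290777, -0.14453697,  0.0135    ])}
top [[0.7023, -0.1155, 0.0135], [0.6367, -0.0962, 0.0135], [0.6125, -0.1596, 0.0135]]
side [[0.672, -0.1911, 0.0135], [0.699, -0.1174, 0.0135], [0.6339, -0.098, 0.0135], [0.6097, -0.162, 0.0135]]
bar yaw -0.36386304468021075 0.06693287630152646
top glass 327.8897399902344 139.39939880371094 (10.582921981811523, 10.926403045654297) 57.92647933959961
side glass 271.93853759765625 94.05311584472656 (10.490167617797852, 11.82435131072998) 126.33812713623047
linear 4494.634022740244 [ 0.6477 -0.1344 -0.2454  0.0508  0.2557  0.035  -0.5413  0.2353 -0.1763
  0.425  -1.92    0.4801  0.1853]
soft_l1 269.3902652776149 [ 0.6564 -0.1406 -0.3445  0.058   0.4229  0.0513 -0.6887 -0.3279 -0.4832
  0.687  -0.2715  0.4816  0.1828]
[59.0, 3.2, 1.2, -54.6, -55.3, -4.6]
[-31.5, 0.4, 0.7, 16.2, 25.6, 0.2, -0.0, -21.2]
[0.1, 0.4]
[-0.4, -0.1]
[-0.4]
[-0.4, 0.4]
[-0.1, -0.5]
[-0.5, -0.7, 1.0, -0.4]
[-0.3]
[-0.3, -0.3, -0.3, -0.2, -0.1, 0.1, 0.1, 0.1, 0.1, 0.1]
[0.2, 0.1, 0.1, 0.2, 0.1, 0.1, 0.1, 0.1, 0.1, 0.2]
lens [ 0.63207354 -0.13184045  0.1904643 ] axis [-0.38627955  0.13861907  0.91190617] focus [ 0.60503398 -0.12213711  0.25429774]
```

```bash
sed -i "s/'side':\[(618,188),(509,246),(584,317),(680,263)\]/'side':[(509,246),(584,317),(680,263),(618,188)]/; s/    A=sa+np.arange(4)\*np.pi\/2;/    A=yaw+np.array([sa,p[13],-p[13],-sa]);/; s/np.deg2rad(32),0,0,0,0,.482,.184\]/.9,0,0,0,0,.482,.184,2.3]/; s/,.01,.01\],diff/,.01,.01,.1],diff/; s/(yaw+.33)/(yaw+.364)/" fit3.py; python3 fit3.py
```

```text
{'top': [[311.7, 134.3], [306.7, 154.3], [327.0, 161.2]], 'side': [[248.4, 132.8], [263.3, 147.0], [282.7, 136.1], [270.2, 120.8]]}
screw centres {'top': array([ 0.65741496, -0.13753702,  0.0135    ]), 'side': array([ 0.65434717, -0.13969265,  0.0135    ])}
top [[0.7023, -0.1155, 0.0135], [0.6367, -0.0962, 0.0135], [0.6125, -0.1596, 0.0135]]
side [[0.699, -0.1174, 0.0135], [0.6339, -0.098, 0.0135], [0.6097, -0.162, 0.0135], [0.672, -0.1911, 0.0135]]
bar yaw -0.36386304468021075 0.06693287630152646
top glass 327.8897399902344 139.39939880371094 (10.582921981811523, 10.926403045654297) 57.92647933959961
side glass 271.93853759765625 94.05311584472656 (10.490167617797852, 11.82435131072998) 126.33812713623047
linear 5.462715387396657 [ 0.6575 -0.1417 -0.3619  0.059   0.4479  0.0501  0.8944 -0.3129 -0.5188
  0.6528 -0.1314  0.4816  0.1826  2.3951]
soft_l1 5.276871569627539 [ 0.6576 -0.1416 -0.3617  0.059   0.4482  0.0501  0.8942 -0.2848 -0.4883
  0.7044 -0.1317  0.4817  0.1827  2.3951]
[-0.2, -0.1, -0.3, -0.1, -0.1, -0.2]
[-0.2, -0.4, 0.2, -0.2, 0.0, 0.1, 0.1, 0.3]
[0.5, 0.2]
[-0.1, 0.0]
[-0.1]
[0.0, 0.2]
[-0.1, -0.1]
[-0.4, -0.7, 1.0, -0.2]
[0.0]
[-0.3, -0.3, -0.3, -0.2, -0.0, 0.1, 0.2, 0.1, 0.1, 0.2]
[0.2, 0.2, 0.2, 0.2, 0.2, 0.1, 0.1, 0.1, 0.1, 0.2]
lens [ 0.63203881 -0.13191876  0.19080319] axis [-0.40527392  0.15334102  0.90124335] focus [ 0.60366964 -0.12118488  0.25389023]
```

Call:
drive_tool(
  commands=[
    {"hand":0.62,"translation":[60,60,0],"angular":[0,0,-0.1]},
    {"hand":0.62,"translation":[85,120,0],"angular":[0,0,-0.2]},
    {"hand":0.62,"translation":[105,180,0],"angular":[0,0,-0.3]},
    {"hand":0.62,"translation":[125,240,0],"angular":[0,0,-0.4]},
    {"hand":0.62,"translation":[145,300,0],"angular":[0,0,-0.5]},
    {"hand":0.62,"translation":[165,360,0],"angular":[0,0,-0.6]},
    {"hand":0.62,"translation":[180,420,0],"angular":[0,0,-0.7]},
    {"hand":0.62,"translation":[190,480,0],"angular":[0,0,-0.75]},
    {"hand":0.62,"translation":[200,540,0],"angular":[0,0,-0.75]},
    {"hand":0.62,"translation":[205,600,0],"angular":[0,0,-0.75]},
    {"hand":0.62,"translation":[215,660,-20],"angular":[0,0,-0.75]},
    {"hand":0.62,"translation":[220,720,-40],"angular":[0,0,-0.75]},
  ],
  force=40,
)

```text
t: 3.0
eef_pos: [0.4758, 0.0776, 0.2121]
tool_rot: [-0.0, 0.984, -0.179, 0.001]
contact_force: [1.6, -0.4, -0.5]
gripper_width: 0.617
grasp_force: 0.0
```

Call:
drive_tool(
  commands=[
    {"hand":0.62,"translation":[0,0,0],"angular":[0,0,0]},
    {"hand":0.62,"translation":[0,0,0],"angular":[0,0,0]},
  ],
)

```text
t: 3.25
eef_pos: [0.4751, 0.0751, 0.2117]
tool_rot: [0.0, 0.984, -0.179, -0.0]
contact_force: [-0.4, -1.6, 0.4]
gripper_width: 0.62
grasp_force: 0.0
```

Call:
drive_tool(
  commands=[
    {"hand":0.62,"translation":[2,45,-30],"angular":[0,0,0]},
    {"hand":0.62,"translation":[4,80,-60],"angular":[0,0,0]},
    {"hand":0.62,"translation":[6.6,107.6,-100],"angular":[0,0,0]},
    {"hand":0.62,"translation":[6.6,107.6,-130],"angular":[0,0,0]},
    {"hand":0.62,"translation":[6.6,107.6,-142],"angular":[0,0,0]},
    {"hand":0.62,"translation":[6.6,107.6,-142],"angular":[0,0,0]},
  ],
)

```text
t: 4.0
eef_pos: [0.482, 0.1816, 0.0697]
tool_rot: [0.001, 0.984, -0.18, -0.0]
contact_force: [-0.1, 0.1, 0.4]
gripper_width: 0.622
grasp_force: 0.0
```

```bash
python3 - <<'E'
from h import *
o=bot.get_obs();print(o['t'],o['eef_pos'],o['tool_rot'],o['contact_force'])
a=[]
for c,(u,v) in(('top',(222,190)),('side',(252,235))):
    im=bot.read_camera(c)[:,:,::-1];cv2.imwrite(f'pics/{c}1.png',im)
    w=cv2.resize(im[v-40:v+40,u-40:u+40],(400,400),interpolation=cv2.INTER_CUBIC)
    a.append(w)
cv2.imwrite('pics/ab.png',np.hstack(a))
E
```

```text
4.0 [0.48202526 0.18156596 0.06969075] [ 5.53700257e-04  9.83702873e-01 -1.79800834e-01 -1.03349301e-04] [-0.11081842  0.10313634  0.41434181]
```

View pics/ab.png

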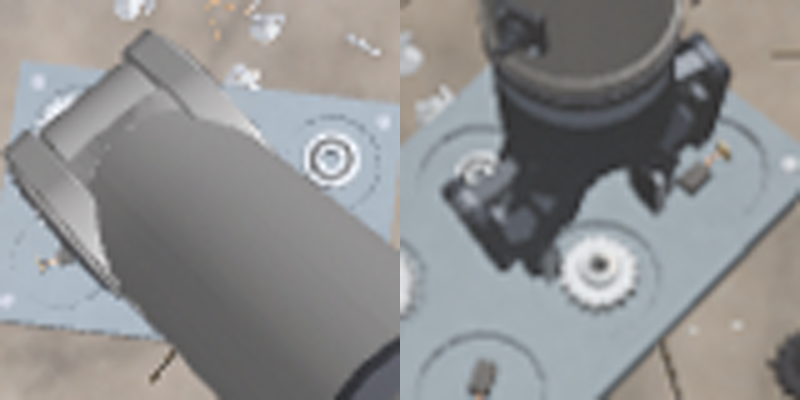

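Call:
drive_tool(
  commands=[
    {"hand":0.62,"translation":[0,0.5,-20],"angular":[0,0,0]},
    {"hand":0.62,"translation":[0,0.5,-32],"angular":[0,0,0]},
    {"hand":0.62,"translation":[0,0.5,-38],"angular":[0,0,0]},
    {"hand":0.62,"translation":[0,0.5,-41],"angular":[0,0,0]},
    {"hand":0.62,"translation":[0,0.5,-41],"angular":[0,0,0]},
  ],
)

```text
t: 4.72
eef_pos: [0.4818, 0.1837, 0.0288]
tool_rot: [-0.0, 0.984, -0.179, 0.0]
contact_force: [0.4, -0.6, 0.5]
gripper_width: 0.619
grasp_force: 0.0
```

Call:
drive_tool(
  commands=[
    {"hand":0.5,"translation":[0,0,0],"angular":[0,0,0]},
    {"hand":0.4,"translation":[0,0,0],"angular":[0,0,0]},
    {"hand":0.3,"translation":[0,0,0],"angular":[0,0,0]},
    {"hand":0.3,"translation":[0,0,0],"angular":[0,0,0]},
    {"hand":0.3,"translation":[0,0,0],"angular":[0,0,0]},
  ],
  force=40,
)

```text
t: 5.35
eef_pos: [0.4819, 0.1838, 0.0294]
tool_rot: [-0.0, 0.984, -0.179, 0.0]
contact_force: [-1.4, -0.8, 5.3]
gripper_width: 0.415
grasp_force: 39.3
```

Call:
drive_tool(
  commands=[
    {"hand":0.3,"translation":[0,0,4],"angular":[0,0,0]},
    {"hand":0.3,"translation":[0,0,15],"angular":[0,0,0]},
    {"hand":0.3,"translation":[0,0,40],"angular":[0,0,0]},
    {"hand":0.3,"translation":[0,0,90],"angular":[0,0,0]},
    {"hand":0.3,"translation":[0,0,130],"angular":[0,0,0]},
    {"hand":0.3,"translation":[0,0,150],"angular":[0,0,0]},
    {"hand":0.3,"translation":[0,0,150],"angular":[0,0,0]},
  ],
)

```text
t: 6.22
eef_pos: [0.4827, 0.1841, 0.1807]
tool_rot: [-0.001, 0.984, -0.179, 0.002]
contact_force: [-0.5, 0.9, -0.7]
gripper_width: 0.413
grasp_force: 40.1
```

```bash
python3 - <<'E'
from h import *
o=bot.get_obs();print(o['t'],o['eef_pos'],o['tool_rot'],o['contact_force'],o['grasp_force'],o['gripper_width'])
p=np.load('p3.npy')
a=[]
for c,(u,v) in(('top',(222,190)),('side',(252,220))):
    im=bot.read_camera(c)[:,:,::-1];cv2.imwrite(f'pics/{c}2.png',im)
    w=cv2.resize(im[v-60:v+60,u-60:u+60],(400,400),interpolation=cv2.INTER_CUBIC)
    a.append(w)
cv2.imwrite('pics/lift.png',np.hstack(a))
E
```

```text
6.225 [0.48270188 0.18405226 0.18070673] [-0.00102683  0.98388719 -0.17877865  0.00177238] [-0.45489059  0.94563293 -0.72899568] 40.054795145988464 0.4132798053100776
```

View pics/lift.png

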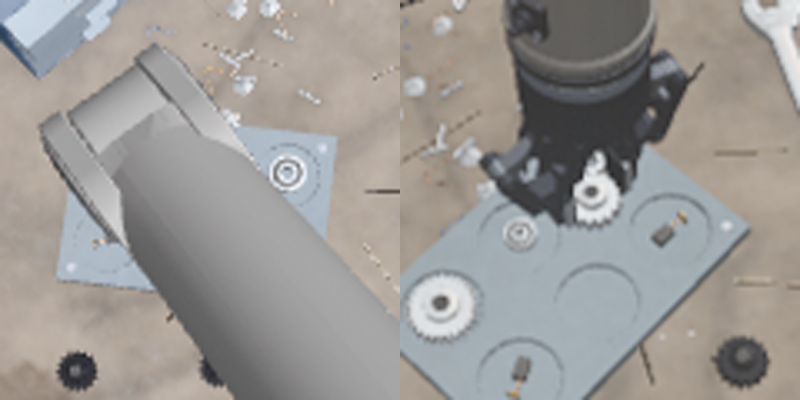

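```bash
python3 - <<'E'
from scipy.spatial.transform import Rotation as Ro
import numpy as np
print((Ro.from_rotvec(.5*np.array([.78,.62,0]))*Ro.from_rotvec([0,0,-.54])).as_rotvec())
E
```

```text
[ 0.2967158   0.40764658 -0.52867616]
```

Call:
drive_tool(
  commands=[
    {"hand":0.3,"translation":[0,0,0],"angular":[0.06,0.08,-0.11]},
    {"hand":0.3,"translation":[0,0,0],"angular":[0.12,0.16,-0.21]},
    {"hand":0.3,"translation":[0,0,0],"angular":[0.18,0.24,-0.32]},
    {"hand":0.3,"translation":[0,0,0],"angular":[0.24,0.33,-0.42]},
    {"hand":0.3,"translation":[0,0,0],"angular":[0.3,0.41,-0.53]},
    {"hand":0.3,"translation":[0,0,0],"angular":[0.3,0.41,-0.53]},
    {"hand":0.3,"translation":[0,0,0],"angular":[0.3,0.41,-0.53]},
  ],
)

```text
t: 7.2
eef_pos: [0.481, 0.1842, 0.1781]
tool_rot: [-0.108, 0.873, -0.42, -0.223]
contact_force: [0.2, 0.2, -0.9]
gripper_width: 0.411
grasp_force: 40.0
```

```bash
python3 - <<'E'
from h import *
from scipy.spatial.transform import Rotation as Ro
o=bot.get_obs();print(o['t'],o['eef_pos'],o['tool_rot'],o['grasp_force'])
p=np.load('p3.npy');R=Ro.from_quat(np.roll(o['tool_rot'],-1)).as_matrix();T=np.array(o['eef_pos'])
c='side';im=bot.read_camera(c)[:,:,::-1];cv2.imwrite('pics/side3.png',im);cv2.imwrite('pics/top3.png',bot.read_camera('top')[:,:,::-1])
np.savez('o3.npz',T=T,R=R)
# expected gear: underside at z .010 when tcp z .029 -> 19mm ahead of tcp
t=np.linspace(0,2*np.pi,60);C=np.c_[np.cos(t),np.sin(t),0*t]
def P(r,z): return proj(c,T+(C*r+[0,0,z])@R.T)+p[9:11]
u,v=proj(c,T+R@[0,0,.012])[0].astype(int);s=20
w=cv2.resize(im[v-s:v+s,u-s:u+s],(600,600),interpolation=cv2.INTER_CUBIC);b=w.copy()
for r,z in((.019,.019),(.019,.008),(.0095,.001)):
    cv2.polylines(b,[((P(r,z)-[u-s,v-s]+.5)*15).astype(np.int32)],True,(0,0,255),1)
cv2.imwrite('pics/hold.png',cv2.resize(np.hstack([w,b]),(800,400)))
print(u,v)
E
```

```text
7.2 [0.48098981 0.18415164 0.17810178] [-0.10779604  0.87276591 -0.42042278 -0.22339284] 40.042821764945984
248 222
```

View pics/hold.png

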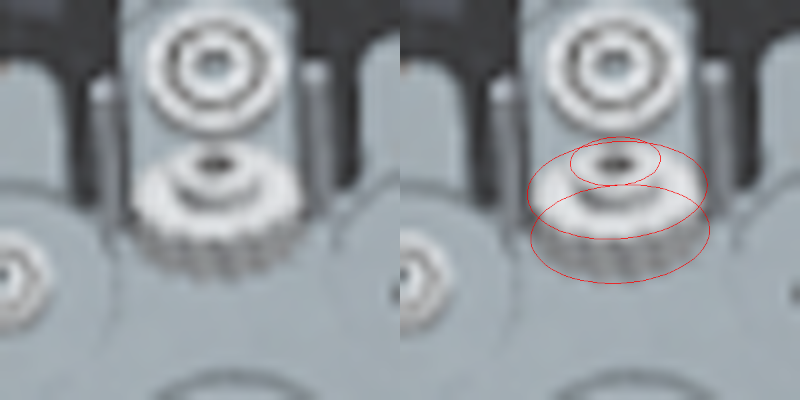

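```bash
cat > goal.py <<'E'
from fit3 import stand
import numpy as np
from station import bot
from scipy.spatial.transform import Rotation as Ro
p=np.load('p3.npy');Rz,R,piv,L=stand(p);A=R.apply([0,0,1]);F=L+.07*A
G=R*Ro.from_matrix(np.diag([1,-1,-1.]))  # tool z=-axis, y=-stand y
def rep():
    o=bot.get_obs();T=np.array(o['eef_pos']);Q=Ro.from_quat(np.roll(o['tool_rot'],-1))
    for d in(.06,0): print('d',d,'mm',np.round((F+(.019+d)*A-T)*1e3,1),'rot',(G*Q.inv()).as_rotvec().round(4))
    print('t',o['t'],'underside err in lens axes mm',np.round(R.inv().apply(T+Q.apply([0,0,.019])-F)*1e3,2),'F',o['contact_force'].round(1),o['grasp_force'],o['q'].round(2))
if __name__=='__main__': rep()
E
python3 goal.py
```

```text
{'top': [[311.7, 134.3], [306.7, 154.3], [327.0, 161.2]], 'side': [[248.4, 132.8], [263.3, 147.0], [282.7, 136.1], [270.2, 120.8]]}
screw centres {'top': array([ 0.65741496, -0.13753702,  0.0135    ]), 'side': array([ 0.65434717, -0.13969265,  0.0135    ])}
top [[0.7023, -0.1155, 0.0135], [0.6367, -0.0962, 0.0135], [0.6125, -0.1596, 0.0135]]
side [[0.699, -0.1174, 0.0135], [0.6339, -0.098, 0.0135], [0.6097, -0.162, 0.0135], [0.672, -0.1911, 0.0135]]
bar yaw -0.36386304468021075 0.06693287630152646
top glass 327.8897399902344 139.39939880371094 (10.582921981811523, 10.926403045654297) 57.92647933959961
side glass 271.93853759765625 94.05311584472656 (10.490167617797852, 11.82435131072998) 126.33812713623047
d 0.06 mm [  90.6 -293.8  146.3] rot [-0.5663 -0.7752  0.4939]
d 0 mm [ 114.9 -303.    92.2] rot [-0.5663 -0.7752  0.4939]
t 7.3 underside err in lens axes mm [-247.72  247.42   17.28] F [-0.1  0.5 -0.2] 40.043091773986816 [ 0.04  0.46 -0.34  1.87 -0.36  1.06 -2.54]
```

Call:
drive_tool(
  commands=[
    {"hand":0.3,"translation":[9,-15,35],"angular":[-0.057,-0.078,0.049]},
    {"hand":0.3,"translation":[18,-45,70],"angular":[-0.113,-0.155,0.099]},
    {"hand":0.3,"translation":[27,-80,100],"angular":[-0.17,-0.233,0.148]},
    {"hand":0.3,"translation":[36,-115,120],"angular":[-0.227,-0.31,0.198]},
    {"hand":0.3,"translation":[45,-150,135],"angular":[-0.283,-0.388,0.247]},
    {"hand":0.3,"translation":[54,-185,146],"angular":[-0.34,-0.465,0.296]},
    {"hand":0.3,"translation":[64,-220,146],"angular":[-0.396,-0.543,0.346]},
    {"hand":0.3,"translation":[74,-250,146],"angular":[-0.453,-0.62,0.395]},
    {"hand":0.3,"translation":[83,-275,146],"angular":[-0.51,-0.698,0.445]},
    {"hand":0.3,"translation":[91,-294,146],"angular":[-0.566,-0.775,0.494]},
    {"hand":0.3,"translation":[91,-294,146],"angular":[-0.566,-0.775,0.494]},
    {"hand":0.3,"translation":[91,-294,146],"angular":[-0.566,-0.775,0.494]},
  ],
)

```text
t: 8.8
eef_pos: [0.5729, -0.1088, 0.3252]
tool_rot: [0.038, 0.959, -0.176, 0.218]
contact_force: [1.0, 1.0, -1.7]
gripper_width: 0.41
grasp_force: 40.1
```

```bash
python3 goal.py|tail -3
```

```text
d 0.06 mm [-1.2 -0.3 -0.1] rot [-0.0038 -0.0005  0.0012]
d 0 mm [ 23.1  -9.5 -54.2] rot [-0.0038 -0.0005  0.0012]
t 8.8 underside err in lens axes mm [ 0.97  0.72 59.64] F [ 1.   1.  -1.7] 40.09110867977142 [ 0.19  0.06 -0.2   1.99  0.26  0.68 -2.11]
```

Call:
drive_tool(
  commands=[
    {"hand":0.3,"translation":[6,-2,-14],"angular":[0,0,0]},
    {"hand":0.3,"translation":[12,-5,-28],"angular":[0,0,0]},
    {"hand":0.3,"translation":[18,-7,-42],"angular":[0,0,0]},
    {"hand":0.3,"translation":[21,-8.5,-50],"angular":[0,0,0]},
    {"hand":0.3,"translation":[23.5,-9.5,-54.2],"angular":[0,0,0]},
    {"hand":0.3,"translation":[23.5,-9.5,-54.2],"angular":[0,0,0]},
    {"hand":0.3,"translation":[23.5,-9.5,-54.2],"angular":[0,0,0]},
    {"hand":0.3,"translation":[23.5,-9.5,-54.2],"angular":[0,0,0]},
  ],
)

```text
t: 9.8
eef_pos: [0.5963, -0.1198, 0.2711]
tool_rot: [0.039, 0.959, -0.177, 0.219]
contact_force: [0.1, -0.3, 0.6]
gripper_width: 0.411
grasp_force: 40.1
```

```bash
python3 goal.py|tail -3; python3 goal.py|tail -1; python3 - <<'E'
from h import *
from scipy.spatial.transform import Rotation as Ro
from fit3 import stand
o=bot.get_obs();p=np.load('p3.npy');R=Ro.from_quat(np.roll(o['tool_rot'],-1)).as_matrix();T=np.array(o['eef_pos'])
Rz,RL,piv,L=stand(p)
t=np.linspace(0,2*np.pi,60);C=np.c_[np.cos(t),np.sin(t),0*t];a=[]
for c,off,(u,v) in(('side',p[9:11],(272,90)),('top',p[7:9],(325,145))):
    im=bot.read_camera(c)[:,:,::-1];s=32
    w=cv2.resize(im[v-s:v+s,u-s:u+s],(400,400),interpolation=cv2.INTER_CUBIC)
    for P in(T+(C*.019+[0,0,.019])@R.T,T+(C*.019+[0,0,.008])@R.T,L+RL.apply(C*.029)):
        cv2.polylines(w,[((proj(c,P)+off-[u-s,v-s]+.5)*400/2/s).astype(np.int32)],True,(0,0,255),1)
    a.append(w)
cv2.imwrite('pics/fin.png',np.hstack(a))
E
```

```text
d 0.06 mm [-24.7  10.7  54. ] rot [-0.0027  0.0008  0.0023]
d 0 mm [-0.4  1.5 -0. ] rot [-0.0027  0.0008  0.0023]
t 9.8 underside err in lens axes mm [ 0.8  -1.26 -0.34] F [ 0.1 -0.3  0.6] 40.09086728096008 [ 0.18  0.16 -0.18  2.01  0.33  0.57 -2.17]
t 9.8 underside err in lens axes mm [ 0.8  -1.26 -0.34] F [ 0.1 -0.3  0.6] 40.09086728096008 [ 0.18  0.16 -0.18  2.01  0.33  0.57 -2.17]
{'top': [[311.7, 134.3], [306.7, 154.3], [327.0, 161.2]], 'side': [[248.4, 132.8], [263.3, 147.0], [282.7, 136.1], [270.2, 120.8]]}
screw centres {'top': array([ 0.65741496, -0.13753702,  0.0135    ]), 'side': array([ 0.65434717, -0.13969265,  0.0135    ])}
top [[0.7023, -0.1155, 0.0135], [0.6367, -0.0962, 0.0135], [0.6125, -0.1596, 0.0135]]
side [[0.699, -0.1174, 0.0135], [0.6339, -0.098, 0.0135], [0.6097, -0.162, 0.0135], [0.672, -0.1911, 0.0135]]
bar yaw -0.36386304468021075 0.06693287630152646
top glass 327.8897399902344 139.39939880371094 (10.582921981811523, 10.926403045654297) 57.92647933959961
side glass 271.93853759765625 94.05311584472656 (10.490167617797852, 11.82435131072998) 126.33812713623047
```

View pics/fin.png

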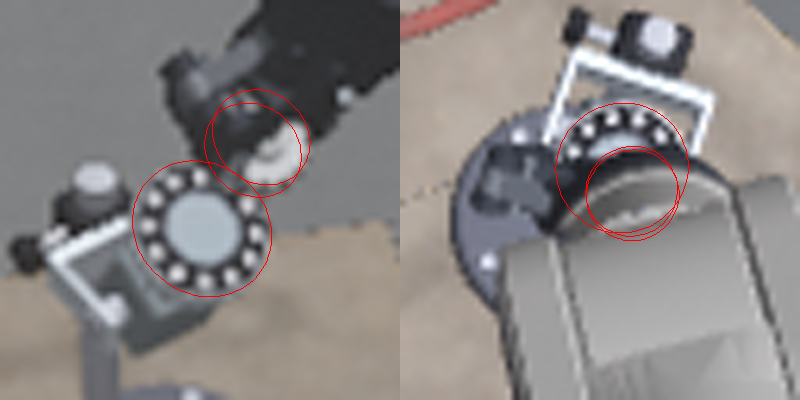

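Call:
drive_tool(
  commands=[
    {"hand":0.3,"translation":[0,0,0],"angular":[0,0,0]},
    {"hand":0.3,"translation":[0,0,0],"angular":[0,0,0]},
  ],
)

```text
t: 10.15
eef_pos: [0.5962, -0.1199, 0.2705]
tool_rot: [0.039, 0.959, -0.177, 0.218]
contact_force: [0.9, 0.2, -0.6]
gripper_width: 0.411
grasp_force: 40.1
```

```bash
python3 - <<'E'
from goal import *
for i in range(8):
    rep(); bot.read_camera('top')
E
```

```text
{'top': [[311.7, 134.3], [306.7, 154.3], [327.0, 161.2]], 'side': [[248.4, 132.8], [263.3, 147.0], [282.7, 136.1], [270.2, 120.8]]}
screw centres {'top': array([ 0.65741496, -0.13753702,  0.0135    ]), 'side': array([ 0.65434717, -0.13969265,  0.0135    ])}
top [[0.7023, -0.1155, 0.0135], [0.6367, -0.0962, 0.0135], [0.6125, -0.1596, 0.0135]]
side [[0.699, -0.1174, 0.0135], [0.6339, -0.098, 0.0135], [0.6097, -0.162, 0.0135], [0.672, -0.1911, 0.0135]]
bar yaw -0.36386304468021075 0.06693287630152646
top glass 327.8897399902344 139.39939880371094 (10.582921981811523, 10.926403045654297) 57.92647933959961
side glass 271.93853759765625 94.05311584472656 (10.490167617797852, 11.82435131072998) 126.33812713623047
d 0.06 mm [-24.5  10.8  54.6] rot [-0.0028 -0.      0.0024]
d 0 mm [-0.2  1.6  0.5] rot [-0.0028 -0.      0.0024]
t 10.15 underside err in lens axes mm [ 0.45 -1.39 -0.76] F [ 0.9  0.2 -0.6] 40.09071350097656 [ 0.18  0.16 -0.18  2.01  0.33  0.57 -2.17]
d 0.06 mm [-24.5  10.8  54.6] rot [-0.0028 -0.0002  0.0024]
d 0 mm [-0.2  1.6  0.5] rot [-0.0028 -0.0002  0.0024]
t 10.2 underside 
[... 937 characters left out ...]
23]
d 0 mm [-0.2  1.6  0.6] rot [-0.0028 -0.0002  0.0023]
t 10.4 underside err in lens axes mm [ 0.42 -1.35 -0.85] F [ 0.3  0.1 -0.5] 40.09144306182861 [ 0.18  0.16 -0.18  2.01  0.33  0.57 -2.17]
d 0.06 mm [-24.5  10.8  54.6] rot [-0.0028 -0.0002  0.0024]
d 0 mm [-0.2  1.6  0.6] rot [-0.0028 -0.0002  0.0024]
t 10.45 underside err in lens axes mm [ 0.43 -1.37 -0.83] F [ 0.1  0.1 -0.4] 40.09090304374695 [ 0.18  0.16 -0.18  2.01  0.33  0.57 -2.17]
d 0.06 mm [-24.5  10.8  54.6] rot [-0.0028 -0.0001  0.0024]
d 0 mm [-0.2  1.6  0.6] rot [-0.0028 -0.0001  0.0024]
t 10.5 underside err in lens axes mm [ 0.43 -1.39 -0.84] F [-0.8  1.  -1.7] 40.09104788303375 [ 0.18  0.16 -0.18  2.01  0.33  0.57 -2.17]
```

Call:
drive_tool(
  commands=[
    {"hand":0.3,"translation":[-0.2,1.6,0.6],"angular":[-0.003,0,0.002]},
    {"hand":0.3,"translation":[-0.2,1.6,0.6],"angular":[-0.003,0,0.002]},
    {"hand":0.3,"translation":[-0.2,1.6,0.6],"angular":[-0.003,0,0.002]},
    {"hand":0.3,"translation":[-0.2,1.6,0.6],"angular":[-0.003,0,0.002]},
    {"hand":0.3,"translation":[-0.2,1.6,0.6],"angular":[-0.003,0,0.002]},
    {"hand":0.3,"translation":[-0.2,1.6,0.6],"angular":[-0.003,0,0.002]},
  ],
)

```text
t: 11.3
eef_pos: [0.596, -0.1183, 0.2711]
tool_rot: [0.04, 0.959, -0.176, 0.219]
contact_force: [0.1, 1.1, -0.2]
gripper_width: 0.414
grasp_force: 40.1
```

```bash
python3 - <<'E' | tail -2
from goal import *
rep(); print(bot.hand_in())
E
```

```text
the job is handed in; nothing more can be done
None
```

I picked the small steel gear from its pocket and handed in with it gripped at about 40 N, its underside facing the lens and within about 1 mm of the focus point by my own measurements; no score came back.

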